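# Show the student which module plugs in where

## Robot

A 6-joint arm with a two-finger parallel gripper is mounted at the origin on the work surface. World frame = base frame: x ahead of the robot, y to its left, z up, the work surface at z = 0. Lengths are in m, angles in rad, forces in N, time in s.
With the tool pointing down it reaches from about 0.3 to 0.875 m from the base axis. Payload 6.4 kg.
Tool frame: the origin (TCP) lies between the finger pads; the fingertips stand 14 mm ahead of it and the grasp point (between the pads) lies 5 mm behind it; z points along the fingers, y is the direction in which the jaws open and shut (so a half turn about z gives the same grasp; the last joint's range is limited). The gripper opens to 85 mm and grips with 20 to 120 N. Pads are 22 mm wide; open, the fingers measure 114 mm over their backs; the gripper's body (76 mm by 85 mm) begins 54 mm behind the grasp point. The pads swing forward as they close: fully open they stand 13 mm farther back than shut.
Start: joints at [0.965, 0.181, 1.607, -0, 1.354, -0.206], TCP at [0.224, 0.53, 0.245] pointing down, gripper open.
Joint ranges: [-2.99, 2.99], [-0.89, 2.07], [0.3, 2.58], [-1.14, 4.28], [0, 2.63], [-3.12, 3.12]. Speed limits (rad/s): [2.57, 2.57, 3.01, 3.14, 3.14, 3.14].

## Interface

Orientations are given as a unit quaternion [x, y, z, w].
In Python, from station import telemetry, camera, ticket gives the robot as it stands.
- The arm moves only by the shell command python3 -m jog 'ROWS' [FORCE]. ROWS is JSON, a list of rows, each an object of numbers: "x", "y", "z": the shift along the world's x, y, z as a fraction of full scale; "wx", "wy", "wz": the turn, a rotation vector about the world's x, y, z as a fraction of full scale; "jaw": the closure, from -1 (fully open) to 1 (shut). A call has 1 to 12 rows; each row is the pose to reach, as a shift and turn from the pose measured when the call began; what a row does not reach only later rows make up. Full scale, the value 1, is 0.2 m for a shift and 1.5 rad for a turn. A row lasts 1/8 s, in which the tool goes at most 62.5 mm and 10.7 degrees, less where a joint would pass 70% of its speed; a pose out of reach is approached as far as the arm can. A call with a number of a shift or a turn outside -1 to 1 is refused whole. A call with a gripper value outside its range is refused whole. The fingers move at their own pace and stop on an object; FORCE is the grip in N (left out, the last holds). Time passes only in rows, so rows that repeat a pose let the fingers close. It gives the time, the measured TCP pose, the force and the opening at its end, in the units of the state.
- telemetry.get_obs(): the state, without advancing time (a new reading comes with each control period).
- camera(name): name is "side" or "top" or "wrist"; returns a dict with "img" (400x640x3 uint8, red, green, blue), "camera_matrix" (3x3 intrinsics, pixels), "R" (3x3) and "t" (3): a world point X has camera coordinates R X + t. Camera axes: x right, y down, z forward; pixel columns grow to the right and rows downward; lengths in m; the calibration is good to about 2 mm. The wrist camera is an equidistant fisheye: a pixel r from the principal point sees the ray r / f radians off the axis. A picture is of the moment at which its call begins. There is no depth.
- ticket.hand_in(): hands the job in, once; it reports no verdict.
The state is a dict: "time": time; "joint_pos": joint angles; "qvel": joint speeds; "tau": joint torques, N m; "position": TCP position; "eef_rot": TCP orientation; "contact_force": force on the tool from outside, world axes, zero at the start; "torque": the same for the moment, N m; "grip_width": finger opening in m.
Only numpy, scipy, OpenCV 4.12 (cv2) and the standard library are available. Lean on these libraries where they do the work, as an engineer would, in place of code of your own. Each camera call takes 0.05 s, during which the arm holds its last target. There are 200 camera calls.

## Task

Show the student the next step of the circuit. First point down at the module with the tall capacitor can: bring the fingertips two to three centimetres straight above the centre of its top and stay there for two seconds; then point in the same way at the one empty socket on the trainer, and finish after two seconds with the fingers still pointing there. Touch none of the modules, the trainer or the things around, and on the way pass well above the other modules, so that nothing else is pointed at.

Things in the scene. Friction and masses are not known exactly. Their poses are not given: they have to be found in the camera images.
- cap_tall: The module to point at first, standing loose on the bench: white square base 44 x 44 x 14 mm, origin at the centre of its underside, z up; in its middle an upright black can, 25 mm in diameter and 45 mm high, the tallest of the three loose modules (59 mm in all). 60 g.
- cap_tall_top (a point): Centre of the tall can's flat top, 59 mm above the bench.
- cap_short: Another loose module, with a short can of the same 25 mm diameter, only 16 mm high (30 mm in all); white square base 44 x 44 x 14 mm, origin at the centre of its underside, z up. Not to be pointed at.
- coil: Another loose module, with a flat copper ring coil 37 mm across (26 mm high in all); white square base 44 x 44 x 14 mm, origin at the centre of its underside, z up. Not to be pointed at.
- console: The trainer, fixed to the bench: a grey case 260 mm (its x) by 340 mm (its y), flat black deck 60 mm above the bench on the side towards the robot, sloping yellow panel with knobs at the far side (up to 115 mm high). Origin at the centre of its underside. Across the deck stands a row of three bays, 95 mm apart along its y and 50 mm from its centre towards the robot: two hold plugged-in modules and one is an empty socket; which is which varies.
- socket: The empty socket, fixed on the trainer's deck: a low square grey frame 56 x 56 mm, 8 mm high, with a black floor and four brass contacts, nothing plugged in. Origin at the centre of its underside, on the deck, 60 mm above the bench.
- socket_top (a point): Centre of the empty socket's opening at the height of its rim, 68 mm above the bench.
- lamp_module: Module plugged in on the deck, fixed, with a small clear lamp (36 mm high above the deck in all); white square base 44 x 44 x 14 mm, origin at the centre of its underside, z up. Not to be pointed at.
- switch_module: Module plugged in on the deck, fixed, with a small steel toggle lever (39 mm high above the deck in all); white square base 44 x 44 x 14 mm, origin at the centre of its underside, z up. Not to be pointed at.
- multimeter: Red multimeter lying loose on the bench, 72 x 140 x 38 mm, origin at the centre of its underside. 300 g. Leave alone.
- solder_reel: Reel of solder standing loose on its flat side, 60 mm in diameter and 40 mm high, origin at the centre of its underside. 200 g. Leave alone.

How it is judged:
By the outcome, as a careful person would: the job done as asked, in the order asked, and still so for the second after the job is handed in, with the robot touching nothing.
It also fails if it takes over 45 s, if anything falls off the work surface, if the arm or the gripper's body presses on something with over 40 N, if the wrist force passes 120 N, or if a joint passes its speed limit or range.

## Working session

There is one attempt and no reset: what is moved stays moved. The work goes in short steps, Python scripts to look and compute and a shell command to move; the robot and the scene stay as the last step left them, time stands still between calls to the robot, and variables do not carry over. Pictures are saved under pics/ and viewed, about 8 in all and at most 12, crops included, and the job is handed in when it is done.

```bash
mkdir -p pics
cat > h.py <<'E'
import numpy as np,cv2
from station import telemetry,camera,ticket
def snap(n,f):
    c=camera(n); cv2.imwrite(f'pics/{f}.png',c['img'][:,:,::-1]); np.savez(f'pics/{f}.npz',K=c['camera_matrix'],R=c['R'],t=c['t']); return c
def back(f,u,v,z):
    c=np.load(f'pics/{f}.npz'); d=c['R'].T@np.linalg.inv(c['K'])@[u,v,1]; o=-c['R'].T@c['t']; return o+d*(z-o[2])/d[2]
def proj(f,X):
    c=np.load(f'pics/{f}.npz'); p=c['K']@(c['R']@np.array(X)+c['t']); return p[:2]/p[2]
E
python3 - <<'E'
from h import *
snap('top','top1');snap('side','side1')
for f in('top1','side1'):
    c=np.load(f'pics/{f}.npz');print(f,-c['R'].T@c['t'],c['K'][0,0])
o=telemetry.get_obs();print(o['time'],o['position'],o['eef_rot'],o['grip_width'])
E
```

```text
top1 [0.49927847 0.00383744 1.16836369] 492.8186492328984
side1 [ 0.50668395 -0.58557343  0.62508227] 365.6506517947147
0.1 [0.2235289  0.52927706 0.24448817] [ 1.98569409e-01  9.80086519e-01 -7.10051831e-04 -3.18672402e-04] 0.08528364815731876
```

View pics/top1.png

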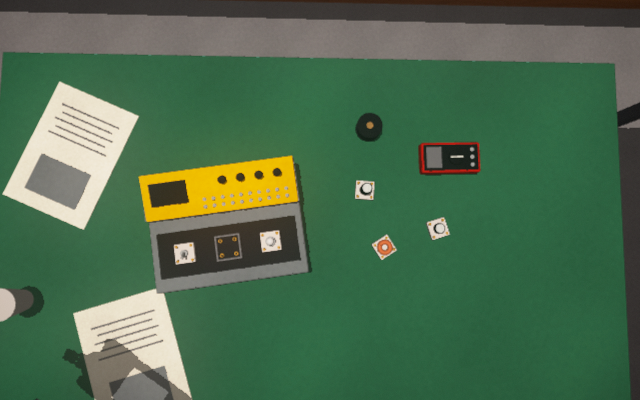

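View pics/side1.png

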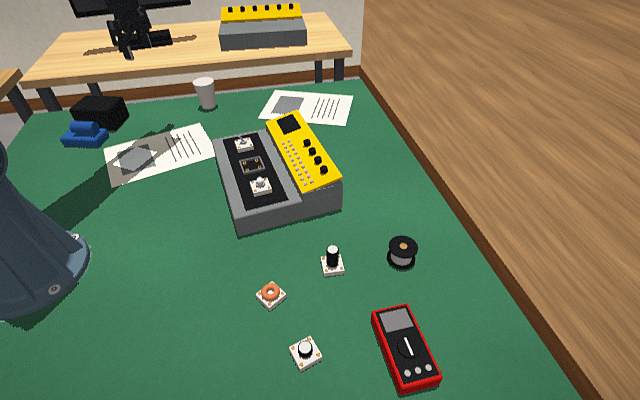

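The top view has the solder reel at (369,127), a can module at (365,189), the coil at (384,247), another can module at (438,228) and the empty socket at (228,247). In the side view the tall can is at (332,255), and the short one is at (305,350). I'll enlarge these next.

Run:
```python
from h import *
t=cv2.imread('pics/top1.png');s=cv2.imread('pics/side1.png')
r=lambda a,k:cv2.resize(a,None,fx=k,fy=k,interpolation=cv2.INTER_CUBIC)
a=np.hstack([r(t[165:215,340:390],8),r(t[222:272,203:253],8)])   # 400x800
cv2.imwrite('pics/c1.png',a)
b=np.hstack([r(s[230:280,307:357],8),r(s[140:190,227:277],8)])
cv2.imwrite('pics/c2.png',b)
```

```text
(no output)
```

View pics/c1.png

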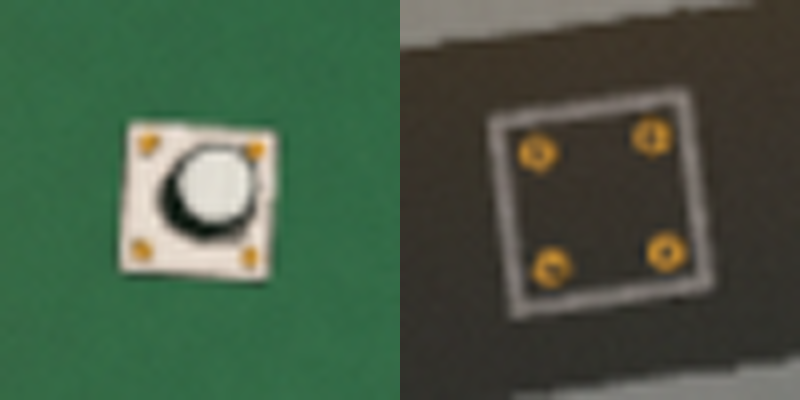

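View pics/c2.png

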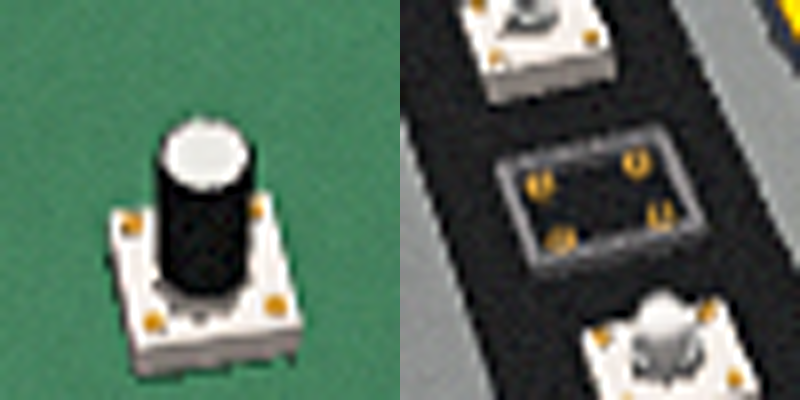

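The can top is at top (366.6,187.7) and side (332.2,248.8). The socket centre is at top (227.6,246.8) and side (251.6,163.8).

Run:
```python
from h import *
for n,p in dict(can=(366.6,187.7,.059,332.2,248.8),sock=(227.6,246.8,.068,251.6,163.8)).items():
    a=back('top1',p[0],p[1],p[2]);b=back('side1',p[3],p[4],p[2])
    P=[]
    for f in('top1','side1'):
        c=np.load(f'pics/{f}.npz');P.append(c['K']@np.c_[c['R'],c['t']])
    X=cv2.triangulatePoints(*P,np.array([[p[0]],[p[1]]]),np.array([[p[3]],[p[4]]]))[:,0]
    print(n,a,b,X[:3]/X[3])
print('base',back('top1',364.5,189.7,.014))
for n,u,v,z in [('lamp',270,241,.074),('sw',184,253,.074),('coil',384,247,.02),('short',439,228,.03)]:print(n,back('top1',u,v,z))
```

```text
can [ 0.62491214 -0.12621978  0.059     ] [ 0.62445199 -0.12566516  0.059     ] [ 0.62466565 -0.12613186  0.05957555]
sock [0.48820336 0.18272534 0.068     ] [0.4881745 0.1837891 0.068    ] [0.48820906 0.18258325 0.06887332]
base [ 0.62518904 -0.12653324  0.014     ]
lamp [0.50199516 0.08895437 0.074     ]
sw [0.47371813 0.27655897 0.074     ]
coil [ 0.49118572 -0.17156993  0.02      ]
short [ 0.53645382 -0.29805439  0.03      ]
```

The two views agree to about 1 mm. The midpoint of the lamp and switch modules also falls on the socket, and the can axis matches its base. Now I'll raise the arm, close the jaws and travel high on the robot's side of the console.

```bash
python3 -m jog '[{"z":0.15,"jaw":1},{"z":0.3,"jaw":1},{"x":0.1,"y":-0.15,"z":0.45,"jaw":1},{"x":0.2,"y":-0.3,"z":0.58,"jaw":1},{"x":0.3,"y":-0.45,"z":0.58,"jaw":1},{"x":0.38,"y":-0.6,"z":0.58,"jaw":1},{"x":0.44,"y":-0.75,"z":0.58,"jaw":1},{"x":0.48,"y":-0.85,"z":0.58,"jaw":1},{"x":0.48,"y":-0.85,"z":0.58,"jaw":1}]'
python3 -m jog '[{"x":0.05,"y":-0.15,"jaw":1},{"x":0.08,"y":-0.32,"jaw":1},{"x":0.1,"y":-0.5,"jaw":1},{"x":0.14,"y":-0.65,"jaw":1},{"x":0.2,"y":-0.8,"jaw":1},{"x":0.26,"y":-0.9,"jaw":1},{"x":0.3,"y":-1,"jaw":1},{"x":0.3,"y":-1,"jaw":1}]'
```

```text
validation failed for argument at $[0]...
validation failed for argument at $[0]...
```

The rows were refused. They probably need every key.

```bash
python3 -m jog '[{"x":0,"y":0,"z":0.15,"wx":0,"wy":0,"wz":0,"jaw":1},{"x":0,"y":0,"z":0.3,"wx":0,"wy":0,"wz":0,"jaw":1},{"x":0.1,"y":-0.15,"z":0.45,"wx":0,"wy":0,"wz":0,"jaw":1},{"x":0.2,"y":-0.3,"z":0.58,"wx":0,"wy":0,"wz":0,"jaw":1},{"x":0.3,"y":-0.45,"z":0.58,"wx":0,"wy":0,"wz":0,"jaw":1},{"x":0.38,"y":-0.6,"z":0.58,"wx":0,"wy":0,"wz":0,"jaw":1},{"x":0.44,"y":-0.75,"z":0.58,"wx":0,"wy":0,"wz":0,"jaw":1},{"x":0.48,"y":-0.85,"z":0.58,"wx":0,"wy":0,"wz":0,"jaw":1},{"x":0.48,"y":-0.85,"z":0.58,"wx":0,"wy":0,"wz":0,"jaw":1}]'
```

```text
time: 1.23
position: [0.3199, 0.3583, 0.3602]
eef_rot: [0.2, 0.98, -0.001, -0.0]
contact_force: [-0.3, 1.0, 0.2]
grip_width: 0.0
```

```bash
python3 -m jog '[{"x":0.05,"y":-0.15,"z":0,"wx":0,"wy":0,"wz":0,"jaw":1},{"x":0.08,"y":-0.32,"z":0,"wx":0,"wy":0,"wz":0,"jaw":1},{"x":0.1,"y":-0.5,"z":0,"wx":0,"wy":0,"wz":0,"jaw":1},{"x":0.14,"y":-0.65,"z":0,"wx":0,"wy":0,"wz":0,"jaw":1},{"x":0.2,"y":-0.8,"z":0,"wx":0,"wy":0,"wz":0,"jaw":1},{"x":0.26,"y":-0.9,"z":0,"wx":0,"wy":0,"wz":0,"jaw":1},{"x":0.3,"y":-1,"z":0,"wx":0,"wy":0,"wz":0,"jaw":1},{"x":0.3,"y":-1,"z":0,"wx":0,"wy":0,"wz":0,"jaw":1}]'
python3 -m jog '[{"x":0.1,"y":-0.15,"z":0,"wx":0,"wy":0,"wz":0,"jaw":1},{"x":0.22,"y":-0.3,"z":0,"wx":0,"wy":0,"wz":0,"jaw":1},{"x":0.35,"y":-0.45,"z":0,"wx":0,"wy":0,"wz":0,"jaw":1},{"x":0.48,"y":-0.6,"z":0,"wx":0,"wy":0,"wz":0,"jaw":1},{"x":0.61,"y":-0.75,"z":0,"wx":0,"wy":0,"wz":0,"jaw":1},{"x":0.75,"y":-0.9,"z":0,"wx":0,"wy":0,"wz":0,"jaw":1},{"x":0.85,"y":-1,"z":0,"wx":0,"wy":0,"wz":0,"jaw":1},{"x":0.85,"y":-1,"z":0,"wx":0,"wy":0,"wz":0,"jaw":1}]'
```

```text
time: 2.22
position: [0.3802, 0.1581, 0.36]
eef_rot: [0.2, 0.98, -0.001, -0.001]
contact_force: [-0.5, 1.2, 0.1]
grip_width: 0.0002
time: 3.22
position: [0.5511, -0.0418, 0.359]
eef_rot: [0.201, 0.98, -0.001, -0.001]
contact_force: [-0.2, 0.9, 0.4]
grip_width: 0.0001
```

```bash
python3 -m jog '[{"x":0.13,"y":-0.15,"z":0,"wx":0,"wy":0,"wz":0,"jaw":1},{"x":0.26,"y":-0.3,"z":0,"wx":0,"wy":0,"wz":0,"jaw":1},{"x":0.37,"y":-0.42,"z":0,"wx":0,"wy":0,"wz":0,"jaw":1},{"x":0.37,"y":-0.42,"z":-0.15,"wx":0,"wy":0,"wz":0,"jaw":1},{"x":0.37,"y":-0.42,"z":-0.35,"wx":0,"wy":0,"wz":0,"jaw":1},{"x":0.37,"y":-0.42,"z":-0.55,"wx":0,"wy":0,"wz":0,"jaw":1},{"x":0.37,"y":-0.42,"z":-0.75,"wx":0,"wy":0,"wz":0,"jaw":1},{"x":0.37,"y":-0.42,"z":-0.9,"wx":0,"wy":0,"wz":0,"jaw":1},{"x":0.37,"y":-0.42,"z":-0.95,"wx":0,"wy":0,"wz":0,"jaw":1},{"x":0.37,"y":-0.42,"z":-0.95,"wx":0,"wy":0,"wz":0,"jaw":1}]'
python3 - <<'E'
from h import *
snap('side','s2')
o=telemetry.get_obs();p=np.array(o['position']);print(p,o['eef_rot'])
print(proj('s2',p+[0,0,-.014]),proj('s2',p),proj('s2',[.6248,-.126,.059]))
s=cv2.imread('pics/s2.png')[170:290,270:390]
cv2.imwrite('pics/s2c.png',cv2.resize(s,None,fx=5,fy=5,interpolation=cv2.INTER_CUBIC))
E
```

```text
time: 4.47
position: [0.6251, -0.1247, 0.1691]
eef_rot: [0.2, 0.98, -0.0, -0.002]
contact_force: [-0.3, 0.8, -0.2]
grip_width: 0.0001
[ 0.62569194 -0.12519744  0.17023009] [ 2.00514218e-01  9.79690272e-01 -6.28707173e-04 -7.89506277e-04]
[333.43939814 213.9627541 ] [333.55050803 208.41540012] [332.40831011 248.89682706]
```

View pics/s2c.png

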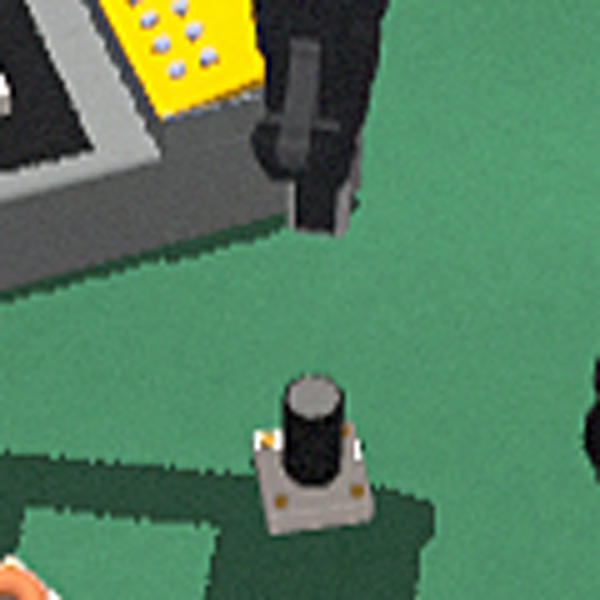

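The crop shows the closed fingertips at crop (318,233), or full image (333.6,216.6), straight over the can. With the near pad edge closer to the camera, that fits tips 14 mm below the TCP. Now I'll go down and hold.

```bash
python3 -m jog '[{"x":0,"y":-0.005,"z":-0.12,"wx":0,"wy":0,"wz":0,"jaw":1},{"x":0,"y":-0.005,"z":-0.24,"wx":0,"wy":0,"wz":0,"jaw":1},{"x":0,"y":-0.005,"z":-0.32,"wx":0,"wy":0,"wz":0,"jaw":1},{"x":0,"y":-0.005,"z":-0.355,"wx":0,"wy":0,"wz":0,"jaw":1},{"x":0,"y":-0.005,"z":-0.355,"wx":0,"wy":0,"wz":0,"jaw":1},{"x":0,"y":-0.005,"z":-0.355,"wx":0,"wy":0,"wz":0,"jaw":1}]'
python3 - <<'E'
from h import *
snap('side','s3');snap('top','t3')
o=telemetry.get_obs();p=np.array(o['position']);print(p)
s=cv2.imread('pics/s3.png')[190:290,280:380];t=cv2.imread('pics/t3.png')[140:240,310:410]
cv2.imwrite('pics/s3c.png',cv2.resize(np.hstack([s,t]),None,fx=4,fy=4,interpolation=cv2.INTER_CUBIC))
E
```

```text
time: 5.28
position: [0.6264, -0.1265, 0.1003]
eef_rot: [0.201, 0.98, -0.001, 0.0]
contact_force: [-0.3, -0.2, -0.6]
grip_width: -0.0001
[ 0.62629334 -0.12645676  0.10019635]
```

View pics/s3c.png

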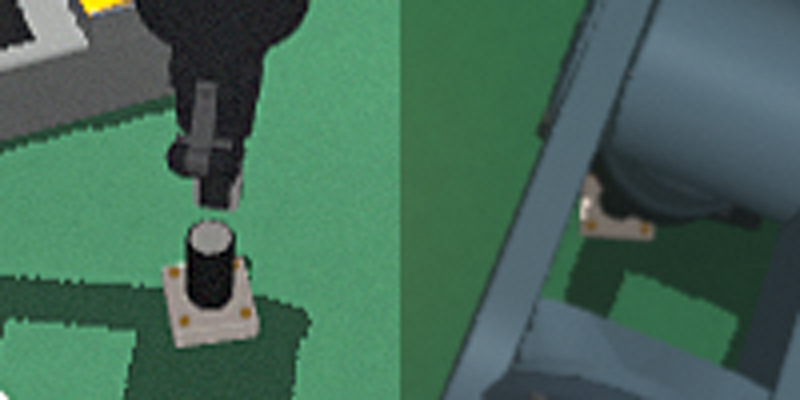

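The view confirms the tip just above the can, about 1.5 mm too far in x and 27 mm up. I'll trim that and hold.

```bash
R='' ; python3 -m jog '[{"x":-0.008,"y":0,"z":-0.01,"wx":0,"wy":0,"wz":0,"jaw":1},{"x":-0.008,"y":0,"z":-0.01,"wx":0,"wy":0,"wz":0,"jaw":1},{"x":-0.008,"y":0,"z":-0.01,"wx":0,"wy":0,"wz":0,"jaw":1},{"x":-0.008,"y":0,"z":-0.01,"wx":0,"wy":0,"wz":0,"jaw":1},{"x":-0.008,"y":0,"z":-0.01,"wx":0,"wy":0,"wz":0,"jaw":1},{"x":-0.008,"y":0,"z":-0.01,"wx":0,"wy":0,"wz":0,"jaw":1},{"x":-0.008,"y":0,"z":-0.01,"wx":0,"wy":0,"wz":0,"jaw":1},{"x":-0.008,"y":0,"z":-0.01,"wx":0,"wy":0,"wz":0,"jaw":1},{"x":-0.008,"y":0,"z":-0.01,"wx":0,"wy":0,"wz":0,"jaw":1},{"x":-0.008,"y":0,"z":-0.01,"wx":0,"wy":0,"wz":0,"jaw":1},{"x":-0.008,"y":0,"z":-0.01,"wx":0,"wy":0,"wz":0,"jaw":1},{"x":-0.008,"y":0,"z":-0.01,"wx":0,"wy":0,"wz":0,"jaw":1}]'
python3 -m jog '[{"x":0,"y":0,"z":0,"wx":0,"wy":0,"wz":0,"jaw":1},{"x":0,"y":0,"z":0,"wx":0,"wy":0,"wz":0,"jaw":1},{"x":0,"y":0,"z":0,"wx":0,"wy":0,"wz":0,"jaw":1},{"x":0,"y":0,"z":0,"wx":0,"wy":0,"wz":0,"jaw":1},{"x":0,"y":0,"z":0,"wx":0,"wy":0,"wz":0,"jaw":1},{"x":0,"y":0,"z":0,"wx":0,"wy":0,"wz":0,"jaw":1},{"x":0,"y":0,"z":0,"wx":0,"wy":0,"wz":0,"jaw":1},{"x":0,"y":0,"z":0,"wx":0,"wy":0,"wz":0,"jaw":1},{"x":0,"y":0,"z":0,"wx":0,"wy":0,"wz":0,"jaw":1},{"x":0,"y":0,"z":0,"wx":0,"wy":0,"wz":0,"jaw":1}]'
```

```text
time: 6.88
position: [0.6247, -0.1264, 0.0982]
eef_rot: [0.201, 0.98, -0.001, 0.0]
contact_force: [-0.1, -0.3, -0.9]
grip_width: -0.0003
time: 8.12
position: [0.6247, -0.1265, 0.0982]
eef_rot: [0.201, 0.98, -0.001, -0.0]
contact_force: [0.4, -0.5, 0.0]
grip_width: 0.0
```

Held 2.8 s within tolerance. Next I'll go up, back towards the robot and over to the socket.

```bash
python3 -m jog '[{"x":0,"y":0,"z":0.15,"wx":0,"wy":0,"wz":0,"jaw":1},{"x":0,"y":0,"z":0.35,"wx":0,"wy":0,"wz":0,"jaw":1},{"x":0,"y":0,"z":0.55,"wx":0,"wy":0,"wz":0,"jaw":1},{"x":0,"y":0,"z":0.75,"wx":0,"wy":0,"wz":0,"jaw":1},{"x":0,"y":0,"z":0.9,"wx":0,"wy":0,"wz":0,"jaw":1},{"x":-0.1,"y":0.08,"z":1,"wx":0,"wy":0,"wz":0,"jaw":1},{"x":-0.25,"y":0.2,"z":1,"wx":0,"wy":0,"wz":0,"jaw":1},{"x":-0.42,"y":0.34,"z":1,"wx":0,"wy":0,"wz":0,"jaw":1},{"x":-0.6,"y":0.48,"z":1,"wx":0,"wy":0,"wz":0,"jaw":1},{"x":-0.78,"y":0.6,"z":1,"wx":0,"wy":0,"wz":0,"jaw":1},{"x":-0.9,"y":0.7,"z":1,"wx":0,"wy":0,"wz":0,"jaw":1},{"x":-1,"y":0.75,"z":1,"wx":0,"wy":0,"wz":0,"jaw":1}]'
python3 -m jog '[{"x":-0.1,"y":0.1,"z":0.05,"wx":0,"wy":0,"wz":0,"jaw":1},{"x":-0.15,"y":0.25,"z":0.15,"wx":0,"wy":0,"wz":0,"jaw":1},{"x":-0.2,"y":0.4,"z":0.2,"wx":0,"wy":0,"wz":0,"jaw":1},{"x":-0.2,"y":0.55,"z":0.2,"wx":0,"wy":0,"wz":0,"jaw":1},{"x":-0.15,"y":0.7,"z":0.2,"wx":0,"wy":0,"wz":0,"jaw":1},{"x":-0.05,"y":0.8,"z":0.2,"wx":0,"wy":0,"wz":0,"jaw":1},{"x":0.08,"y":0.8,"z":0.2,"wx":0,"wy":0,"wz":0,"jaw":1},{"x":0.2,"y":0.8,"z":0.2,"wx":0,"wy":0,"wz":0,"jaw":1},{"x":0.3,"y":0.8,"z":0.2,"wx":0,"wy":0,"wz":0,"jaw":1},{"x":0.3,"y":0.8,"z":0.2,"wx":0,"wy":0,"wz":0,"jaw":1}]'
```

```text
time: 9.62
position: [0.4236, 0.0245, 0.2984]
eef_rot: [0.2, 0.98, -0.001, 0.0]
contact_force: [0.7, 0.2, 1.3]
grip_width: -0.0002
time: 10.88
position: [0.4842, 0.1843, 0.338]
eef_rot: [0.2, 0.98, -0.001, 0.0]
contact_force: [-0.0, 0.5, 1.1]
grip_width: 0.0001
```

```bash
python3 -m jog '[{"x":0.02,"y":-0.006,"z":-0.15,"wx":0,"wy":0,"wz":0,"jaw":1},{"x":0.02,"y":-0.006,"z":-0.35,"wx":0,"wy":0,"wz":0,"jaw":1},{"x":0.02,"y":-0.006,"z":-0.55,"wx":0,"wy":0,"wz":0,"jaw":1},{"x":0.02,"y":-0.006,"z":-0.75,"wx":0,"wy":0,"wz":0,"jaw":1},{"x":0.02,"y":-0.006,"z":-0.9,"wx":0,"wy":0,"wz":0,"jaw":1},{"x":0.02,"y":-0.006,"z":-1,"wx":0,"wy":0,"wz":0,"jaw":1},{"x":0.02,"y":-0.006,"z":-1,"wx":0,"wy":0,"wz":0,"jaw":1},{"x":0.02,"y":-0.006,"z":-1,"wx":0,"wy":0,"wz":0,"jaw":1}]'
```

```text
time: 11.88
position: [0.4885, 0.1833, 0.1392]
eef_rot: [0.2, 0.98, -0.001, 0.001]
contact_force: [0.7, -0.3, -0.3]
grip_width: -0.0001
```

```bash
python3 -m jog '[{"x":0,"y":0,"z":-0.08,"wx":0,"wy":0,"wz":0,"jaw":1},{"x":0,"y":0,"z":-0.16,"wx":0,"wy":0,"wz":0,"jaw":1},{"x":0,"y":0,"z":-0.16,"wx":0,"wy":0,"wz":0,"jaw":1},{"x":0,"y":0,"z":-0.16,"wx":0,"wy":0,"wz":0,"jaw":1},{"x":0,"y":0,"z":-0.16,"wx":0,"wy":0,"wz":0,"jaw":1}]'
python3 - <<'E'
from h import *
snap('side','s4')
o=telemetry.get_obs();p=np.array(o['position']);print(p, proj('s4',p-[0,0,.014]))
s=cv2.imread('pics/s4.png')[100:220,190:350]
cv2.imwrite('pics/s4c.png',cv2.resize(s,None,fx=5,fy=5,interpolation=cv2.INTER_CUBIC))
E
```

```text
time: 12.5
position: [0.4889, 0.1833, 0.1076]
eef_rot: [0.2, 0.98, -0.0, 0.001]
contact_force: [0.2, -0.1, 0.2]
grip_width: 0.0002
[0.48889996 0.18330323 0.10759995] [250.4943878  155.61222335]
```

View pics/s4c.png

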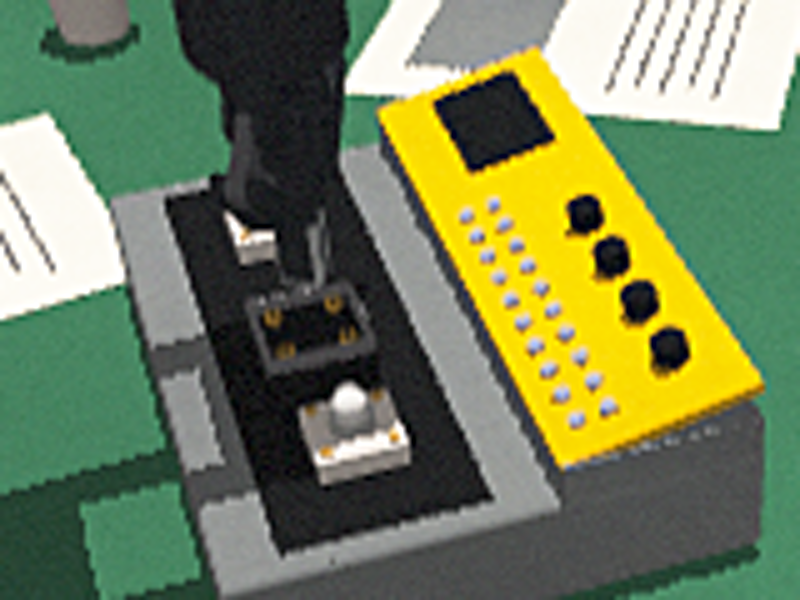

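The fingertips are at crop (305,288), or full image (251,157.6), within 2 px of the projected tip 25 mm above the socket centre and clear of the rim and lamp. Now I'll hold and hand in.

```bash
python3 -m jog '[{"x":0,"y":0,"z":0,"wx":0,"wy":0,"wz":0,"jaw":1},{"x":0,"y":0,"z":0,"wx":0,"wy":0,"wz":0,"jaw":1},{"x":0,"y":0,"z":0,"wx":0,"wy":0,"wz":0,"jaw":1},{"x":0,"y":0,"z":0,"wx":0,"wy":0,"wz":0,"jaw":1},{"x":0,"y":0,"z":0,"wx":0,"wy":0,"wz":0,"jaw":1},{"x":0,"y":0,"z":0,"wx":0,"wy":0,"wz":0,"jaw":1},{"x":0,"y":0,"z":0,"wx":0,"wy":0,"wz":0,"jaw":1},{"x":0,"y":0,"z":0,"wx":0,"wy":0,"wz":0,"jaw":1},{"x":0,"y":0,"z":0,"wx":0,"wy":0,"wz":0,"jaw":1},{"x":0,"y":0,"z":0,"wx":0,"wy":0,"wz":0,"jaw":1},{"x":0,"y":0,"z":0,"wx":0,"wy":0,"wz":0,"jaw":1},{"x":0,"y":0,"z":0,"wx":0,"wy":0,"wz":0,"jaw":1}]'
python3 -m jog '[{"x":0,"y":0,"z":0,"wx":0,"wy":0,"wz":0,"jaw":1},{"x":0,"y":0,"z":0,"wx":0,"wy":0,"wz":0,"jaw":1},{"x":0,"y":0,"z":0,"wx":0,"wy":0,"wz":0,"jaw":1},{"x":0,"y":0,"z":0,"wx":0,"wy":0,"wz":0,"jaw":1},{"x":0,"y":0,"z":0,"wx":0,"wy":0,"wz":0,"jaw":1},{"x":0,"y":0,"z":0,"wx":0,"wy":0,"wz":0,"jaw":1}]'
python3 -c "from station import ticket;print(ticket.hand_in())"
```

```text
time: 14.05
position: [0.4889, 0.1833, 0.1076]
eef_rot: [0.2, 0.98, -0.0, 0.001]
contact_force: [0.6, -0.0, -0.2]
grip_width: -0.0
time: 14.8
position: [0.4889, 0.1833, 0.1076]
eef_rot: [0.2, 0.98, -0.0, 0.001]
contact_force: [0.3, -1.2, -0.2]
grip_width: 0.0001
the job is handed in; nothing more can be done
None
```

I pointed at the tall capacitor can and then at the empty socket, and handed the job in at 14.8 s with the closed fingers still over the socket.

- **Tall can:** the fingertips held about 25 mm above the centre of its top for 2.8 s.
- **Empty socket:** they held about 26 mm above its centre for 2.3 s before hand-in.
- **Travel:** between the targets the fingertips were about 0.28 m or more above the bench wherever they neared the other modules, on the robot's side of the trainer. They went lower only straight above the two targets.

**Last checks:**
- The top and side views agreed to about 1 mm on both targets, and the measured tool position was within about 1 mm of each.
- Wrist forces stayed at about 1 N, which is noise, so there was no sign of contact.
- The first approach to the can stopped about 1.5 mm off centre and 27 mm up. I trimmed it before the long hold.
- My first move call was refused because it left out some keys; nothing moved.
- I took no picture after the final hold and rely on the measured pose there, which did not change.

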